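# Set the preset code and load it

## Robot

A 6-joint arm with a two-finger parallel gripper is mounted at the origin on the work surface. World frame = base frame: x ahead of the robot, y to its left, z up, the work surface at z = 0. Lengths are in m, angles in rad, forces in N, time in s.
With the tool pointing down it reaches from about 0.375 to 0.975 m from the base axis. Payload 3.8 kg.
Tool frame: the origin (TCP) lies on the centre line of the jaws, within the pads' length; the fingertips stand 17 mm ahead of it and the grasp point (between the pads) lies 2 mm behind it (bot.tip_extent is the distance from the TCP to the fingertips, in m); z points along the fingers, y is the line along which they close (so a half turn about z gives the same grasp; the last joint's range is limited). The gripper opens to 85 mm and grips with 20 to 120 N. Pads are 22 mm wide; open, the fingers measure 114 mm over their backs; the gripper's body (76 mm by 85 mm) begins 54 mm behind the grasp point. The pads swing forward as they close: fully open they stand 13 mm farther back than shut.
Start: joints at [-1.207, 0.264, 1.604, -0, 1.274, -0.037], TCP at [0.263, -0.622, 0.248] pointing down, gripper open.
Joint ranges: [-2.63, 2.63], [-0.94, 2.18], [0.31, 2.57], [-1.31, 4.45], [0, 2.66], [-2.55, 2.55]. Speed limits (rad/s): [2.57, 2.57, 3.14, 3.14, 3.14, 3.14].

## Interface

Orientations are given as a rotation vector (axis times angle).
In Python, from workcell import readout, read_camera, finish_job, bot gives the robot as it stands.
- The arm moves only by the tool jog_arm, never from a script. Its argument "deltas" is one flat list of numbers, 7 for each row, row after row: the shift along the tool's x, y, z in m, then the turn, a rotation vector about the tool's x, y, z in degrees, then the gripper command: -1 is shut, 1 is fully open, values between are in proportion. A call has 1 to 8 rows; each row is the pose to reach, as a shift and turn from the pose commanded when the call began, along the tool's axes at that moment; what a row does not reach only later rows make up. A row lasts 1/10 s, in which the tool goes at most 50 mm and 8.59 degrees, less where a joint would pass 70% of its speed; a pose out of reach is approached as far as the arm can. A call with a gripper value outside its range is refused whole. The fingers move at their own pace and stop on an object; "squeeze" is the grip in N (left out, the last holds). Time passes only in rows, so rows that repeat a pose let the fingers close. It gives the time, the measured TCP pose, the force, the opening and the grip force at its end, in the units of the state.
- readout.read_state(): the state, without advancing time (a new reading comes with each control period).
- read_camera(name): name is "scene" or "top"; returns a dict with "color" (480x640x3 uint8, blue, green, red), "fx", "fy", "cx", "cy" (pixels), "dist" ([k1, k2, p1, p2, k3] as OpenCV has them; the pictures are not rectified), "origin" and "attitude" of the camera in the world. Camera axes: x right, y down, z forward; pixel columns grow to the right and rows downward; lengths in m; the calibration is good to about 2 mm. A picture is of the moment at which its call begins. There is no depth.
- finish_job(): hands the job in; it is judged then, once.
The state is a dict: "time": time; "q": joint angles; "joint_vel": joint speeds; "joint_torque": joint torques, N m; "tool_pos": TCP position; "tcp_rot": TCP orientation; "wrist_force": force on the tool from outside, world axes, zero at the start; "torque": the same for the moment, N m; "width": opening from 0.0 (shut) to 1.0 (fully open); "grip_force": force on a finger pad.
Only numpy, scipy, OpenCV 4.12 (cv2) and the standard library are available. Lean on these libraries where they do the work, as an engineer would, in place of code of your own. Each camera call takes 0.05 s, during which the arm holds its last target. There are 200 camera calls.

## Task

On the preset unit of the profile projector, roll the three thumbwheels with a light fingertip to the code 6-2-5 (left to right as seen from the robot), each digit clicked home at the crown. Only when the code is right, press the round load key at the right end fully down and let it come up again. Press gently on the wheels, never harder than 18 N, and leave the other things where they are.

Things in the scene. Friction and masses are not known exactly. Their poses are not given: they have to be found in the camera images.
- preset_unit: The preset unit, fixed to the table: grey chassis 104 mm (x) by 226 mm (y), 50 mm high, that holds the wheel casing and, at its right end, a round key. Origin on the table under the middle wheel; x points away from the robot, y to the robot's left, along the wheels' axle
- cassette: Aluminium casing in the chassis, 74 by 136 mm, top 58 mm above the table, with three wheels 40 mm apart; origin and axes are the unit's. It sits on rubber (1 mm per 12 N). Casing and wheels bear at most 18 N from a finger. White pips as on dice show each wheel's digit at its crown (top), in line with white marks on the casing; no pips = 0
- wheel_left (a joint): Left wheel's angle: digit n (0 to 9, stops at the ends) is home at n x 0.6283 rad. Rising digits: the crown moves along the unit's +x, away from the robot; falling: towards it. Smooth black wheel, diameter 50 mm, 20 mm wide, rolled by fingertip friction (coefficient about 0.5 to 0.7); one digit = 15.7 mm of rim
- wheel_mid (a joint): Middle wheel's angle, as the left one's. A spring pawl holds each digit: passing from one to the next takes 2 to 3 N along the rim, so too light a touch slips; released within about a third of a digit step, the wheel clicks home by itself
- wheel_right (a joint): Right wheel's angle, as the left one's
- wheel_left_crown (a point): Nominal top of the left wheel's rim at mid width, 70 mm above the table (12 mm above the casing's top, unit y = +40 mm); axes are the unit's. The rims are worn and run out of true: the real top is up to 2 mm higher or lower as a wheel turns
- wheel_mid_crown (a point): The same for the middle wheel (unit y = 0)
- wheel_right_crown (a point): The same for the right wheel (unit y = -40 mm)
- load_key (a joint): Travel of the load key: 0 up, 0.006 m fully down; sprung, fully down takes 5 N, it counts as pressed from 0.0045 m
- load_key_top (a point): Centre of the top of the load key, a grey round push key 26 mm across in a black collar, at the unit's right end (unit y = -110 mm), about 72 mm above the table when up; pressed straight down
- ring_gauge: Bystander: plain steel ring gauge lying flat, 64 mm outside, 18 mm high; origin at the centre of its underside
- vee_block: Bystander: dark steel vee block 50 x 45 x 42 mm; origin at the centre of its underside
- plug_gauge: Bystander: double-ended plug gauge lying on the table, 116 mm long, 22 mm thick; origin under its middle, x along it
- screwdriver: Bystander: screwdriver lying on the table, 170 mm long, x along it
- mug: Bystander: white mug, 80 mm wide, 90 mm high; origin at the centre of its underside
- oil_jar: Bystander: amber jar, 56 mm wide, 75 mm high; origin at the centre of its underside
- gear_blank: Bystander: brass gear blank, 60 mm wide, 26 mm high; origin at the centre of its underside

How it is judged:
On the way, in this order (a step that is already met when the one before it is completed fails the run):
1. all three wheels clicked home at 6-2-5 (value of joint wheel_left between 3.6499 and 3.8899 rad and value of joint wheel_mid between 1.1366 and 1.3766 rad and value of joint wheel_right between 3.0216 and 3.2616 rad), for 0.2 s.
2. the load key pressed down (value of joint load_key above 0.0045 m), for 0.02 s.
At the end, for the whole second after the job is handed in: The wheels stand still at 6-2-5, each within 0.12 rad of its digit's click position, and the load key is up again (within 1.2 mm) (all of step 1 and value of joint load_key below 0.0012 m and velocity of joint wheel_left between -0.2 and 0.2 rad/s and velocity of joint wheel_mid between -0.2 and 0.2 rad/s and velocity of joint wheel_right between -0.2 and 0.2 rad/s); the robot touches nothing.
It fails at once if a wheel or the wheels' casing pressed with more than 18 N (contact force between any of the fingers, the arm and cassette above 18 N).
It fails at once if the load key pressed while a wheel is off the code (value of joint load_key above 0.003 m and not (value of joint wheel_left between 3.6499 and 3.8899 rad and value of joint wheel_mid between 1.1366 and 1.3766 rad and value of joint wheel_right between 3.0216 and 3.2616 rad)).
It fails at once if a bystander moved by more than 20 mm (distance of any of ring_gauge, vee_block, plug_gauge, screwdriver, mug, oil_jar, gear_blank from where it was at the start of the episode above 0.02 m).
It also fails if it takes over 61 s, if anything falls off the work surface, if the arm or the gripper's body presses on something with over 40 N, if the wrist force passes 120 N, or if a joint passes its speed limit or range.

## Working session

There is one attempt and no reset: what is moved stays moved. The work goes in short steps, Python scripts to look and compute and a tool call to move; the robot and the scene stay as the last step left them, time stands still between calls to the robot, and variables do not carry over. Pictures are saved under pics/ and viewed, at most 10 in all, crops included, and the job is handed in when it is done.

Besides the shell and the picture viewer there is one more tool, called after ">>>" as a command line: name --argument value ..., lists and objects as JSON in quotes. jog_arm: Moves the arm, as the interface text tells. Its arguments: {"type":"object","properties":{"deltas":{"type":"array"},"squeeze":{"type":"number"}},"required":["deltas"]}

```bash
mkdir -p pics; cat > h.py <<'E'
import numpy as np, cv2
from scipy.spatial.transform import Rotation as R
from workcell import readout, read_camera, finish_job, bot
def cam(n):
    c=read_camera(n); return c
def mats(c):
    K=np.array([[c['fx'],0,c['cx']],[0,c['fy'],c['cy']],[0,0,1.]])
    A=np.array(c['attitude'],float)
    A=R.from_rotvec(A).as_matrix() if A.size==3 else A.reshape(3,3)
    return K,np.array(c['dist'],float),A,np.array(c['origin'],float)
def ray(c,uv,z):
    K,d,A,o=mats(c)
    p=cv2.undistortPoints(np.array(uv,float).reshape(-1,1,2),K,d).reshape(-1,2)
    r=np.c_[p,np.ones(len(p))]@A.T
    return o+r*((z-o[2])/r[:,2:])
def proj(c,P):
    K,d,A,o=mats(c)
    P=np.array(P,float).reshape(-1,3)
    return cv2.projectPoints((P-o)@A,np.zeros(3),np.zeros(3),K,d)[0].reshape(-1,2)
E
python3 - <<'E'
from h import *
import pickle
for n in("scene","top"):
    c=cam(n); cv2.imwrite(f"pics/{n}0.png",c['color']); pickle.dump(c,open(n+'0.pkl','wb'))
    print({k:v for k,v in c.items() if k!='color'})
print(readout.read_state()); print(bot.tip_extent)
E
```

```text
{'fx': 553.5161769449319, 'fy': 553.5161769449319, 'cx': 320.40588518148644, 'cy': 235.4643209239845, 'dist': array([-0.03975397,  0.        ,  0.        ,  0.        ,  0.        ]), 'origin': array([1.27879812, 0.07942584, 0.97298059]), 'attitude': array([-1.80877616, -1.87904091,  0.65948221])}
{'fx': 532.5441632383512, 'fy': 532.5441632383512, 'cx': 320.4443305093292, 'cy': 232.8067502541235, 'dist': array([0.00047765, 0.        , 0.        , 0.        , 0.        ]), 'origin': array([0.34710271, 0.01383109, 1.24609248]), 'attitude': array([-2.14176371,  2.11434549, -0.20475813])}
{'time': 0.1, 'q': array([-1.20685639e+00,  2.64713950e-01,  1.60525874e+00,  2.75095789e-05,
        1.27372903e+00, -3.68708631e-02]), 'joint_vel': array([-0.00066706, -0.00112289, -0.00594143,  0.00076213,  0.00137221,
       -0.00070149]), 'joint_torque': array([-1.23700697e-04, -5.16708219e+01, -3.68589950e+01, -6.38859410e-05,
        6.27268542e-03,  2.49036964e-05]), 'tool_pos': array([ 0.26315621, -0.62088974,  0.24705065]), 'tcp_rot': array([-3.07667569e+00, -6.24958734e-01,  4.98279059e-04]), 'wrist_force': array([ 0.27085715,  0.22183814, -0.14293003]), 'torque': array([ 0.01051957, -0.00575517, -0.00269449]), 'grip_force': 0.0, 'width': 1.0026930927127757}
0.017
```

View pics/top0.png

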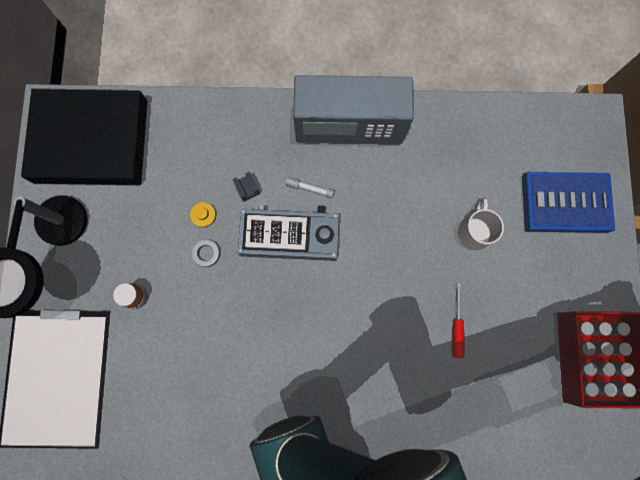

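View pics/scene0.png

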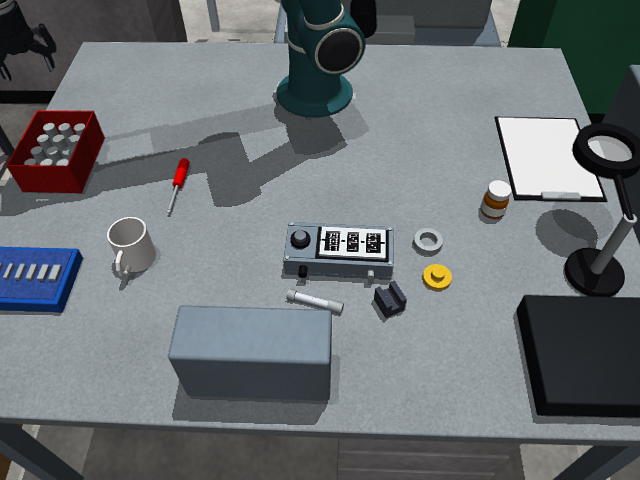

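The top view shows the unit at about (240–340, 208–260), with the key at (324,235) and the casing at (245–308, 212–250). In the scene view the unit is at (285–393, 223–280). I'll enlarge both.

```bash
python3 - <<'E'
from h import *
import pickle
t=pickle.load(open('top0.pkl','rb'));s=pickle.load(open('scene0.pkl','rb'))
a=cv2.resize(t['color'][203:265,232:346],None,fx=7,fy=7,interpolation=cv2.INTER_CUBIC)
cv2.imwrite('pics/tc.png',a)
b=cv2.resize(s['color'][218:284,280:396],None,fx=6.8,fy=6.8,interpolation=cv2.INTER_CUBIC)
cv2.imwrite('pics/sc.png',b);print(a.shape,b.shape)
E
```

```text
(434, 798, 3) (449, 789, 3)
```

View pics/tc.png

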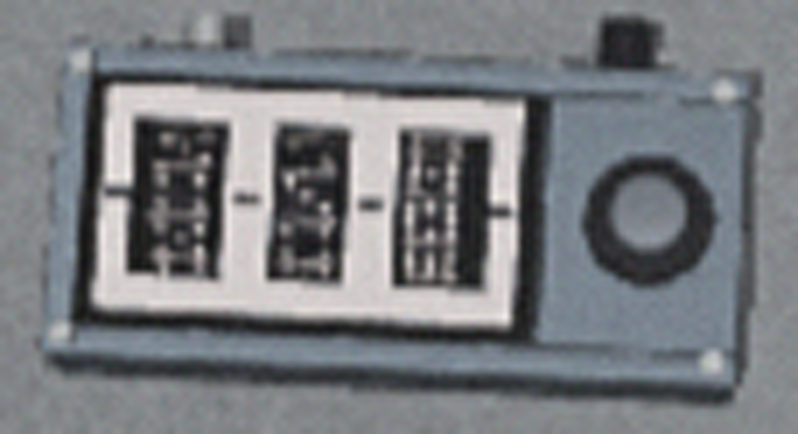

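View pics/sc.png

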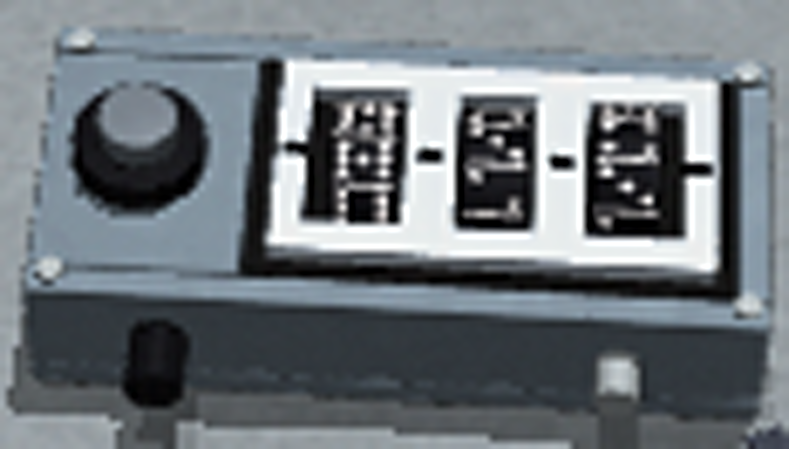

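```bash
python3 - <<'E'
from h import *
import pickle
from scipy.optimize import least_squares
t=pickle.load(open('top0.pkl','rb'));s=pickle.load(open('scene0.pkl','rb'))
ft=lambda p:(np.array(p)+.5)/7-.5+[232,203]
fs=lambda p:(np.array(p)+.5)/6.8-.5+[280,218]
ct=ft([[105,82],[528,98],[514,328],[92,308]]); P=ray(t,ct,.058)
print(P,np.linalg.norm(P-np.roll(P,-1,0),axis=1))
cs=fs([[283,60],[722,83],[716,272],[265,248]]); Q=ray(s,cs,.058)
print(Q,np.linalg.norm(Q-np.roll(Q,-1,0),axis=1))
kt=ray(t,[ft([648,212])],.072); ks=ray(s,[fs([139,118])],.072)
print('key',kt,ks)
# marks
mt=ray(t,ft([[117,190],[247,198],[371,204],[500,211]]),.058);ms=ray(s,fs([[697,169],[561,162],[428,155],[295,149]]),.058)
print(mt,ms)
E
```

```text
[[0.60947799 0.17535767 0.058     ]
 [0.60606873 0.03743734 0.058     ]
 [0.53018705 0.0406801  0.058     ]
 [0.53488081 0.17674606 0.058     ]] [0.13796246 0.07595093 0.13614689 0.0746101 ]
[[0.53470965 0.04279089 0.058     ]
 [0.53926123 0.17992453 0.058     ]
 [0.61214044 0.17581529 0.058     ]
 [0.60790783 0.04030129 0.058     ]] [0.13720916 0.07299497 0.13558008 0.07324051]
key [[ 0.56618991 -0.0019041   0.072     ]] [[5.70386109e-01 3.65459977e-04 7.20000000e-02]]
[[0.57369984 0.17012869 0.058     ]
 [0.57163862 0.12794426 0.058     ]
 [0.57021066 0.08772705 0.058     ]
 [0.5684752  0.0458842  0.058     ]] [[0.57336314 0.1711985  0.058     ]
 [0.57208859 0.12960878 0.058     ]
 [0.5707795  0.08881373 0.058     ]
 [0.56985612 0.04789768 0.058     ]]
```

```bash
cat >> h.py <<'E'
O=np.array([.5715,.1086]); PSI=-.033
def U(P):
    P=np.array(P,float).reshape(-1,3); c,s=np.cos(PSI),np.sin(PSI)
    return np.c_[O[0]+c*P[:,0]-s*P[:,1],O[1]+s*P[:,0]+c*P[:,1],P[:,2]]
def unwrap(c,yw,n=300,shift=(0,0)):
    # rows: theta +1.1 (far side, +x) at top ... -1.1; cols y +12mm..-12mm
    th=np.linspace(1.1,-1.1,n); y=np.linspace(.012,-.012,130)
    T,Y=np.meshgrid(th,y,indexing='ij')
    p=proj(c,U(np.c_[.025*np.sin(T).ravel(),(yw+Y).ravel(),.045+.025*np.cos(T).ravel()]))+shift
    m=p.reshape(n,130,2).astype(np.float32)
    return cv2.remap(c['color'],m[...,0],m[...,1],cv2.INTER_CUBIC)
def sheet(t,s,fn):
    cols=[]
    for yw in(.04,0,-.04):
        for c in(t,s):
            im=unwrap(c,yw); im=cv2.resize(im,None,fx=.95,fy=1.9)
            for k in range(-1,2):
                v=int((1.1-k*.6283)/2.2*im.shape[0]); cv2.line(im,(0,v),(6,v),(0,0,255),2)
            cols+=[im,np.full((im.shape[0],8,3),(0,255,0),np.uint8)]
    cv2.imwrite(fn,np.hstack(cols)); print(np.hstack(cols).shape)
E
python3 - <<'E'
from h import *
import pickle
sheet(pickle.load(open('top0.pkl','rb')),pickle.load(open('scene0.pkl','rb')),'pics/w0.png')
E
```

```text
(570, 792, 3)
```

View pics/w0.png

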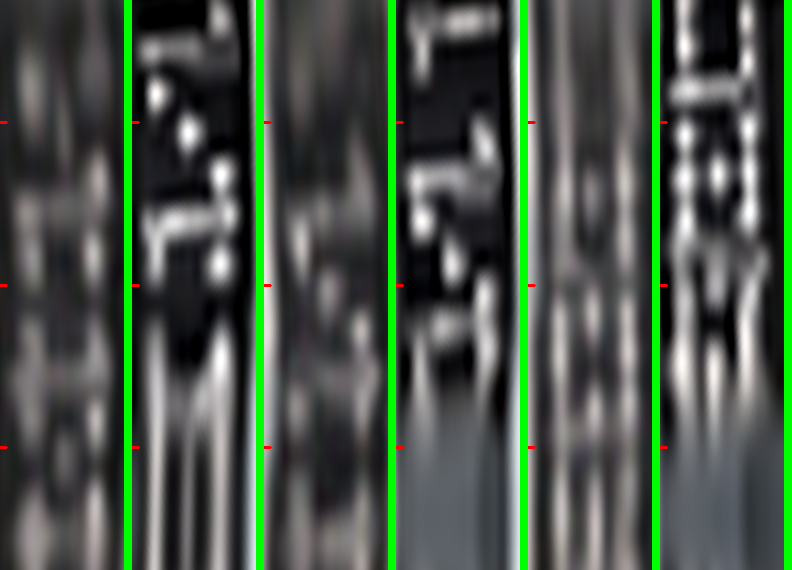

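The left wheel reads 4 (5 below it, 3 above). The middle wheel reads 3 (2 above, 4 below). The right wheel sits between 7 and 8, around 7.6. So they need roughly +2, −1 and −3 (to confirm). Next I'll compute the travel.

```bash
python3 - <<'E'
from h import *
a=R.from_rotvec([-3.07667569e+00, -6.24958734e-01,0]).as_matrix()
p0=np.array([.263,-.622,.248])
for y in(.04,0,-.04): print(y,U([0,y,.1]),a.T@(U([0,y,.130])[0]-p0))
print(a)
for n in("top","scene"): # any change on right wheel since?
    import pickle
    c=cam(n);o=pickle.load(open(n+'0.pkl','rb'))
    print(n,np.abs(c['color'][205:282,235:395].astype(int)-o['color'][205:282,235:395]).max())
E
```

```text
0.04 [[0.57281976 0.14857822 0.1       ]] [ 0.5858636  -0.5883873   0.11944583]
0 [[0.5715 0.1086 0.1   ]] [ 0.56905064 -0.55209243  0.11936468]
-0.04 [[0.57018024 0.06862178 0.1       ]] [ 0.55223769 -0.51579755  0.11928353]
[[ 9.20748191e-01  3.90157144e-01 -4.15095662e-04]
 [ 3.90157144e-01 -9.20746017e-01  2.04351850e-03]
 [ 4.15095662e-04 -2.04351850e-03 -9.99997826e-01]]
top 17
scene 7
```

>>> jog_arm --deltas '[0.028,-0.027,0.003,0,0,3,-1,0.063,-0.061,0.007,0,0,6,-1,0.098,-0.095,0.01,0,0,9,-1,0.134,-0.13,0.014,0,0,12,-1,0.17,-0.165,0.018,0,0,16,-1,0.205,-0.2,0.022,0,0,19,-1,0.241,-0.234,0.026,0,0,22,-1,0.28,-0.272,0.03,0,0,24.85,-1]' --squeeze 40

```text
time: 1.0
tool_pos: [0.4135, -0.2642, 0.2185]
tcp_rot: [3.141, -0.056, 0.001]
wrist_force: [0.5, 0.4, -0.1]
width: -0.0
grip_force: 0.0
```

>>> jog_arm --deltas '[0.016,-0.043,0.01,0,0,0,-1,0.033,-0.086,0.02,0,0,0,-1,0.05,-0.13,0.03,0,0,0,-1,0.069,-0.18,0.045,0,0,0,-1,0.088,-0.23,0.06,0,0,0,-1,0.107,-0.28,0.075,0,0,0,-1,0.126,-0.328,0.09,0,0,0,-1,0.144,-0.376,0.1,0,0,0,-1]'

```text
time: 1.8
tool_pos: [0.5611, 0.0865, 0.1226]
tcp_rot: [3.141, -0.051, -0.001]
wrist_force: [0.7, -1.1, -0.4]
width: 0.001
grip_force: 0.0
```

```bash
python3 - <<'E'
from h import *
s=readout.read_state()
M=R.from_rotvec(s['tcp_rot']).as_matrix();print(s['time'],s['tool_pos'],M,s['wrist_force'],s['width'],bot.tip_extent)
print(U([0,0,.1]))
E
```

```text
1.8 [0.56105928 0.08652789 0.12258532] [[ 9.99466269e-01 -3.26628647e-02 -5.61420576e-04]
 [-3.26630007e-02 -9.99466394e-01 -2.34813377e-04]
 [-5.53451321e-04  2.53025730e-04 -9.99999815e-01]] [ 0.69683094 -1.07521429 -0.36484282] 0.0013777428655406684 0.017
[[0.5715 0.1086 0.1   ]]
```

>>> jog_arm --deltas '[0.004,0,0.012,0,0,0,-1,0.008,0,0.024,0,0,0,-1,0.008,0,0.025,0,0,0,-1,0.008,0,0.025,0,0,0,-1]'

```text
time: 2.2
tool_pos: [0.5681, 0.0829, 0.0978]
tcp_rot: [3.141, -0.054, -0.003]
wrist_force: [0.0, 0.2, -0.3]
width: 0.002
grip_force: 0.0
```

>>> jog_arm --deltas '[0.005,-0.012,0.001,0,0,0,-1,0.0105,-0.0258,0.004,0,0,0,-1,0.0105,-0.0258,0.005,0,0,0,-1,0.0105,-0.0258,0.005,0,0,0,-1]'

```text
time: 2.6
tool_pos: [0.5806, 0.1102, 0.0936]
tcp_rot: [3.141, -0.05, 0.0]
wrist_force: [-0.2, -0.1, 0.2]
width: -0.005
grip_force: 0.0
```

>>> jog_arm --deltas '[0,0,0.002,0,0,0,-1,0,0,0.003,0,0,0,-1]'

```text
time: 2.8
tool_pos: [0.5801, 0.1097, 0.0903]
tcp_rot: [3.141, -0.052, -0.0]
wrist_force: [-0.5, 0.6, -0.3]
width: -0.003
grip_force: 0.0
```

>>> jog_arm --deltas '[0,0,0.001,0,0,0,-1,0,0,0.001,0,0,0,-1]'

```text
time: 3.0
tool_pos: [0.5801, 0.1096, 0.0893]
tcp_rot: [3.141, -0.052, -0.001]
wrist_force: [-0.2, 0.2, -0.2]
width: -0.005
grip_force: 0.0
```

Tip is now at about 72.3 mm. I'll step down gently.

>>> jog_arm --deltas '[0,0,0.001,0,0,0,-1,0,0,0.001,0,0,0,-1]'

```text
time: 3.2
tool_pos: [0.5803, 0.1097, 0.0884]
tcp_rot: [3.141, -0.052, -0.0]
wrist_force: [-0.2, 0.2, 0.2]
width: -0.0
grip_force: 0.0
```

>>> jog_arm --deltas '[0,0,0.001,0,0,0,-1,0,0,0.001,0,0,0,-1]'

```text
time: 3.4
tool_pos: [0.5803, 0.1097, 0.0873]
tcp_rot: [3.141, -0.052, -0.0]
wrist_force: [0.6, -0.3, 0.0]
width: -0.003
grip_force: 0.0
```

>>> jog_arm --deltas '[0,0,0.001,0,0,0,-1,0,0,0.001,0,0,0,-1]'

```text
time: 3.6
tool_pos: [0.5803, 0.1098, 0.0863]
tcp_rot: [3.141, -0.052, -0.0]
wrist_force: [0.2, 0.8, -0.0]
width: -0.005
grip_force: 0.0
```

>>> jog_arm --deltas '[0,0,0.001,0,0,0,-1,0,0,0.001,0,0,0,-1]'

```text
time: 3.8
tool_pos: [0.5802, 0.1098, 0.0853]
tcp_rot: [3.141, -0.052, -0.0]
wrist_force: [-0.6, 0.3, 0.1]
width: 0.005
grip_force: 0.0
```

>>> jog_arm --deltas '[0,0,0.001,0,0,0,-1,0,0,0.001,0,0,0,-1]'

```text
time: 4.0
tool_pos: [0.5805, 0.1098, 0.0848]
tcp_rot: [-3.141, 0.052, -0.0]
wrist_force: [-1.5, -0.1, 2.6]
width: -0.002
grip_force: 1.1
```

>>> jog_arm --deltas '[0,0,0.0006,0,0,0,-1,0,0,0.0006,0,0,0,-1]'

```text
time: 4.2
tool_pos: [0.5806, 0.1098, 0.0845]
tcp_rot: [-3.141, 0.052, -0.001]
wrist_force: [-1.6, 0.2, 5.0]
width: -0.001
grip_force: 2.4
```

>>> jog_arm --deltas '[0,0,0.001,0,0,0,-1,-0.002,0,0.001,0,0,0,-1,-0.004,0,0.001,0,0,0,-1]'

```text
time: 4.5
tool_pos: [0.5791, 0.1099, 0.0847]
tcp_rot: [-3.141, 0.051, -0.01]
wrist_force: [3.4, -1.9, 4.7]
width: 0.001
grip_force: 2.1
```

>>> jog_arm --deltas '[0,0,0.001,0,0,0,-1,-0.002,0,0.001,0,0,0,-1]'

```text
time: 4.7
tool_pos: [0.5778, 0.11, 0.0844]
tcp_rot: [-3.141, 0.051, -0.012]
wrist_force: [2.8, -2.0, 7.8]
width: -0.001
grip_force: 3.9
```

>>> jog_arm --deltas '[-0.002,0,0.0002,0,0,0,-1,-0.004,0,0.0004,0,0,0,-1,-0.005,0,0.0004,0,0,0,-1]'

```text
time: 5.0
tool_pos: [0.5724, 0.1101, 0.0843]
tcp_rot: [-3.141, 0.051, -0.01]
wrist_force: [-0.5, -1.5, 10.4]
width: 0.0
grip_force: 5.4
```

>>> jog_arm --deltas '[-0.002,0,0,0,0,0,-1,-0.004,0,0,0,0,0,-1,-0.005,0,0,0,0,0,-1]'

```text
time: 5.3
tool_pos: [0.5671, 0.1103, 0.0845]
tcp_rot: [-3.141, 0.052, -0.009]
wrist_force: [-0.8, -1.3, 13.3]
width: 0.0
grip_force: 6.2
```

>>> jog_arm --deltas '[0,0,-0.006,0,0,0,-1,0,0,-0.013,0,0,0,-1,0.008,0.02,-0.013,0,0,0,-1,0.0155,0.0416,-0.013,0,0,0,-1,0.0155,0.0416,-0.0085,0,0,0,-1,0.0155,0.0416,-0.0085,0,0,0,-1]'

```text
time: 5.9
tool_pos: [0.5775, 0.068, 0.0888]
tcp_rot: [-3.141, 0.054, 0.004]
wrist_force: [0.1, 0.2, -0.3]
width: -0.004
grip_force: 0.0
```

```bash
python3 - <<'E'
from h import *
import pickle
t=cam('top');s=cam('scene');pickle.dump((t,s),open('1.pkl','wb'))
a=cv2.resize(t['color'][200:265,232:346],(399,228),interpolation=cv2.INTER_CUBIC)
b=cv2.resize(s['color'][205:284,280:396],(399,272),interpolation=cv2.INTER_CUBIC)
o=pickle.load(open('scene0.pkl','rb'));ot=pickle.load(open('top0.pkl','rb'))
w=np.hstack([cv2.resize(unwrap(c,y),(65,500)) for y in(.04,0,-.04) for c in(o,s)])
cv2.imwrite('pics/c1.png',np.hstack([cv2.resize(np.vstack([a,b]),(399,500)),w]))
E
```

```text
(no output)
```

View pics/c1.png

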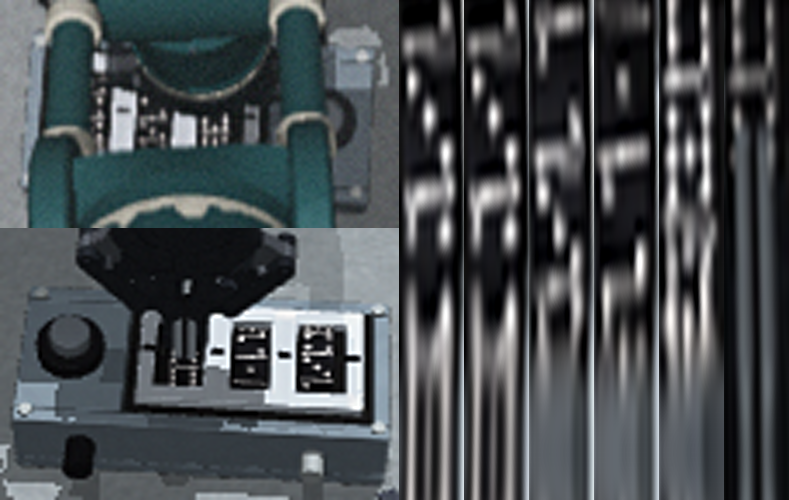

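The middle wheel now reads 2 at its crown, with the single pip of 1 above it, and the left wheel is unchanged at 4. Next is the right wheel.

>>> jog_arm --deltas '[0,0,0.001,0,0,0,-1,0,0,0.0015,0,0,0,-1]'

```text
time: 6.2
tool_pos: [0.5782, 0.0689, 0.0883]
tcp_rot: [-3.141, 0.05, 0.0]
wrist_force: [0.3, 0.8, -0.2]
width: -0.0
grip_force: 0.0
```

>>> jog_arm --deltas '[0,0,0.001,0,0,0,-1,0,0,0.0015,0,0,0,-1]'

```text
time: 6.4
tool_pos: [0.5784, 0.0685, 0.0869]
tcp_rot: [-3.141, 0.051, 0.0]
wrist_force: [-0.3, 0.4, -0.4]
width: -0.002
grip_force: 0.0
```

>>> jog_arm --deltas '[0,0,0.001,0,0,0,-1,0,0,0.0015,0,0,0,-1]'

```text
time: 6.6
tool_pos: [0.5786, 0.0683, 0.0856]
tcp_rot: [-3.141, 0.052, -0.0]
wrist_force: [-0.6, 0.6, 2.5]
width: 0.002
grip_force: 1.1
```

>>> jog_arm --deltas '[0,0,0.0012,0,0,0,-1,-0.001,0,0.0014,0,0,0,-1,-0.003,0,0.0014,0,0,0,-1]'

```text
time: 6.9
tool_pos: [0.577, 0.0684, 0.0853]
tcp_rot: [-3.141, 0.052, -0.005]
wrist_force: [0.9, -0.0, 6.3]
width: -0.002
grip_force: 3.0
```

>>> jog_arm --deltas '[-0.001,0,0.0006,0,0,0,-1,-0.003,0,0.0006,0,0,0,-1,-0.004,0,0.0006,0,0,0,-1]'

```text
time: 7.2
tool_pos: [0.5728, 0.0685, 0.0853]
tcp_rot: [-3.141, 0.052, -0.005]
wrist_force: [-0.1, -0.7, 8.9]
width: 0.002
grip_force: 4.6
```

>>> jog_arm --deltas '[-0.002,0,0,0,0,0,-1,-0.004,0,0,0,0,0,-1,-0.005,0,0,0,0,0,-1]'

```text
time: 7.5
tool_pos: [0.5693, 0.0687, 0.0858]
tcp_rot: [-3.141, 0.052, -0.01]
wrist_force: [3.1, 0.1, 7.8]
width: -0.002
grip_force: 3.6
```

>>> jog_arm --deltas '[-0.002,0,0.0003,0,0,0,-1,-0.004,0,0.0003,0,0,0,-1,-0.005,0,0.0003,0,0,0,-1]'

```text
time: 7.8
tool_pos: [0.5643, 0.0688, 0.0858]
tcp_rot: [-3.141, 0.052, -0.01]
wrist_force: [1.3, -0.6, 9.3]
width: -0.001
grip_force: 4.9
```

>>> jog_arm --deltas '[-0.002,0,0,0,0,0,-1,-0.004,0,0,0,0,0,-1,-0.004,0,0,0,0,0,-1]'

```text
time: 8.1
tool_pos: [0.5585, 0.069, 0.0853]
tcp_rot: [-3.141, 0.052, -0.004]
wrist_force: [-2.8, -0.2, 11.8]
width: 0.002
grip_force: 6.1
```

>>> jog_arm --deltas '[0,0,-0.005,0,0,0,-1,0.002,0,-0.009,0,0,0,-1,0.0205,0,-0.009,0,0,0,-1,0.0205,0,-0.006,0,0,0,-1,0.0205,0,-0.0035,0,0,0,-1,0.0205,0,-0.0035,0,0,0,-1]'

```text
time: 8.7
tool_pos: [0.5784, 0.0682, 0.0872]
tcp_rot: [3.141, -0.052, 0.002]
wrist_force: [0.8, 0.1, 5.1]
width: -0.003
grip_force: 2.4
```

>>> jog_arm --deltas '[0,0,0.001,0,0,0,-1,0,0,0.001,0,0,0,-1]'

```text
time: 8.9
tool_pos: [0.5785, 0.0682, 0.0869]
tcp_rot: [3.141, -0.052, 0.003]
wrist_force: [0.4, -0.4, 8.2]
width: -0.001
grip_force: 3.8
```

>>> jog_arm --deltas '[-0.002,0,0,0,0,0,-1,-0.004,0,0,0,0,0,-1,-0.005,0,0,0,0,0,-1]'

```text
time: 9.2
tool_pos: [0.5744, 0.0683, 0.0872]
tcp_rot: [3.141, -0.052, 0.006]
wrist_force: [1.3, -0.8, 6.9]
width: 0.003
grip_force: 3.5
```

>>> jog_arm --deltas '[-0.002,0,0.0004,0,0,0,-1,-0.004,0,0.0004,0,0,0,-1,-0.005,0,0.0004,0,0,0,-1]'

```text
time: 9.5
tool_pos: [0.5695, 0.0685, 0.0873]
tcp_rot: [3.141, -0.051, 0.007]
wrist_force: [0.7, -1.4, 8.8]
width: -0.001
grip_force: 4.7
```

>>> jog_arm --deltas '[-0.002,0,0,0,0,0,-1,-0.004,0,0,0,0,0,-1,-0.004,0,0,0,0,0,-1]'

```text
time: 9.8
tool_pos: [0.565, 0.0686, 0.0873]
tcp_rot: [3.141, -0.052, 0.005]
wrist_force: [-1.2, -1.7, 10.4]
width: -0.001
grip_force: 5.5
```

>>> jog_arm --deltas '[0,0,-0.006,0,0,0,-1,0,0,-0.012,0,0,0,-1,-0.001,-0.02,-0.012,0,0,0,-1,-0.002,-0.05,-0.012,0,0,0,-1,-0.003,-0.08,-0.012,0,0,0,-1,-0.003,-0.08,-0.006,0,0,0,-1,-0.003,-0.08,-0.006,0,0,0,-1]'

```text
time: 10.5
tool_pos: [0.5621, 0.1489, 0.0898]
tcp_rot: [3.14, -0.049, -0.005]
wrist_force: [-0.5, 0.2, -0.6]
width: 0.001
grip_force: 0.0
```

```bash
python3 - <<'E'
from h import *
import pickle
s=cam('scene');pickle.dump(s,open('2.pkl','wb'))
b=cv2.resize(s['color'][205:284,280:396],(399,272),interpolation=cv2.INTER_CUBIC)
o=pickle.load(open('scene0.pkl','rb'))
w=np.hstack([cv2.resize(unwrap(c,y),(65,500)) for y in(.04,0,-.04) for c in(o,s)])
cv2.imwrite('pics/c2.png',np.hstack([cv2.resize(b,(399,500)),w]))
E
```

```text
(no output)
```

View pics/c2.png

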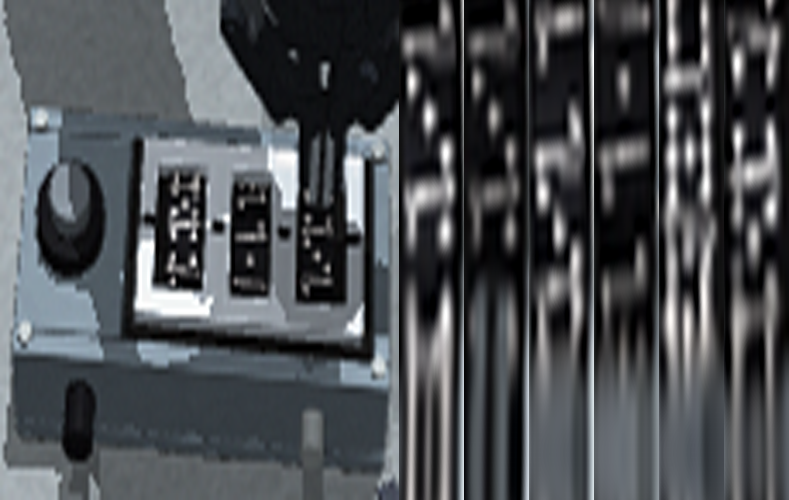

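The right wheel now shows 5 at its crown (4 corners plus a centre pip, 4 above it), and the middle still shows 2. Now the left wheel, +2.

>>> jog_arm --deltas '[0.001,0,0.001,0,0,0,-1,0.002,0,0.0015,0,0,0,-1]'

```text
time: 10.75
tool_pos: [0.5656, 0.1478, 0.0896]
tcp_rot: [3.141, -0.053, -0.001]
wrist_force: [0.7, 1.0, -0.5]
width: -0.002
grip_force: 0.0
```

>>> jog_arm --deltas '[-0.001,0,0.001,0,0,0,-1,-0.001,0,0.0015,0,0,0,-1]'

```text
time: 10.95
tool_pos: [0.565, 0.1481, 0.0886]
tcp_rot: [3.141, -0.053, 0.001]
wrist_force: [-0.3, -0.7, 2.7]
width: 0.003
grip_force: 1.4
```

>>> jog_arm --deltas '[0,0,0.0012,0,0,0,-1,0.001,0,0.0014,0,0,0,-1,0.003,0,0.0014,0,0,0,-1]'

```text
time: 11.25
tool_pos: [0.5679, 0.1481, 0.0882]
tcp_rot: [3.14, -0.052, 0.001]
wrist_force: [-1.4, -2.4, 7.3]
width: 0.005
grip_force: 3.9
```

>>> jog_arm --deltas '[0.002,0,0.0004,0,0,0,-1,0.004,0,0.0004,0,0,0,-1,0.005,0,0.0004,0,0,0,-1]'

```text
time: 11.55
tool_pos: [0.5741, 0.1479, 0.0883]
tcp_rot: [3.141, -0.051, 0.004]
wrist_force: [-0.8, -2.8, 7.2]
width: -0.0
grip_force: 3.7
```

>>> jog_arm --deltas '[0.002,0,0.0003,0,0,0,-1,0.004,0,0.0003,0,0,0,-1,0.005,0,0.0003,0,0,0,-1]'

```text
time: 11.85
tool_pos: [0.5799, 0.1477, 0.0883]
tcp_rot: [3.141, -0.051, 0.007]
wrist_force: [1.5, -2.9, 6.5]
width: -0.0
grip_force: 3.4
```

>>> jog_arm --deltas '[0,0,-0.005,0,0,0,-1,-0.002,0,-0.009,0,0,0,-1,-0.0155,0,-0.009,0,0,0,-1,-0.0155,0,-0.006,0,0,0,-1,-0.0155,0,-0.0025,0,0,0,-1,-0.0155,0,-0.0025,0,0,0,-1]'

```text
time: 12.45
tool_pos: [0.5613, 0.1489, 0.0883]
tcp_rot: [3.141, -0.052, -0.003]
wrist_force: [-2.5, -0.6, 3.4]
width: 0.005
grip_force: 1.6
```

>>> jog_arm --deltas '[0,0,-0.003,0,0,0,-1,0.003,0,-0.003,0,0,0,-1,0.003,0,0,0,0,0,-1,0.003,0,0.0002,0,0,0,-1]'

```text
time: 12.85
tool_pos: [0.5662, 0.1488, 0.0887]
tcp_rot: [-3.141, 0.052, -0.003]
wrist_force: [1.6, -0.3, 2.9]
width: 0.0
grip_force: 1.1
```

>>> jog_arm --deltas '[0,0,0.0012,0,0,0,-1,0.001,0,0.0014,0,0,0,-1,0.003,0,0.0014,0,0,0,-1]'

```text
time: 13.15
tool_pos: [0.5683, 0.1488, 0.0881]
tcp_rot: [-3.141, 0.052, -0.0]
wrist_force: [-1.1, -0.5, 7.9]
width: -0.002
grip_force: 3.7
```

>>> jog_arm --deltas '[0.002,0,0.0002,0,0,0,-1,0.004,0,0.0002,0,0,0,-1,0.005,0,0.0002,0,0,0,-1]'

```text
time: 13.45
tool_pos: [0.574, 0.1485, 0.0881]
tcp_rot: [-3.141, 0.052, -0.003]
wrist_force: [-0.8, 0.6, 6.3]
width: -0.004
grip_force: 3.0
```

>>> jog_arm --deltas '[0.002,0,0.0005,0,0,0,-1,0.004,0,0.0005,0,0,0,-1,0.005,0,0.0005,0,0,0,-1]'

```text
time: 13.75
tool_pos: [0.5797, 0.1484, 0.0878]
tcp_rot: [-3.141, 0.052, -0.005]
wrist_force: [0.8, -0.0, 6.1]
width: -0.001
grip_force: 2.8
```

>>> jog_arm --deltas '[0.002,0,0.0004,0,0,0,-1,0.003,0,0.0004,0,0,0,-1]'

```text
time: 13.95
tool_pos: [0.5829, 0.1483, 0.0875]
tcp_rot: [-3.141, 0.052, -0.005]
wrist_force: [0.4, -0.2, 6.2]
width: -0.001
grip_force: 2.8
```

>>> jog_arm --deltas '[0,0,-0.008,0,0,0,-1,0,0,-0.018,0,0,0,-1,-0.003,0.035,-0.02,0,0,0,-1,-0.006,0.075,-0.02,0,0,0,-1,-0.009,0.115,-0.02,0,0,0,-1,-0.0105,0.15,-0.02,0,0,0,-1,-0.0105,0.15,-0.02,0,0,0,-1,-0.0105,0.15,-0.02,0,0,0,-1]'

```text
time: 14.75
tool_pos: [0.5654, -0.002, 0.1063]
tcp_rot: [-3.141, 0.055, 0.0]
wrist_force: [-0.6, -0.6, 0.4]
width: 0.001
grip_force: 0.0
```

```bash
python3 - <<'E'
from h import *
import pickle
s=cam('scene');t=cam('top')
b=cv2.resize(s['color'][205:284,280:396],(399,272),interpolation=cv2.INTER_CUBIC)
a=cv2.resize(t['color'][200:265,232:346],(399,228),interpolation=cv2.INTER_CUBIC)
w=np.hstack([cv2.resize(unwrap(c,y),(65,500)) for y in(.04,0,-.04) for c in(t,s)])
cv2.imwrite('pics/c3.png',np.hstack([np.vstack([a,b]),w]))
print(readout.read_state()['tool_pos'],U([0,-.11,.1]))
E
```

```text
[ 0.56565498 -0.00073608  0.10617779] [[ 0.56787066 -0.00134011  0.1       ]]
```

View pics/c3.png

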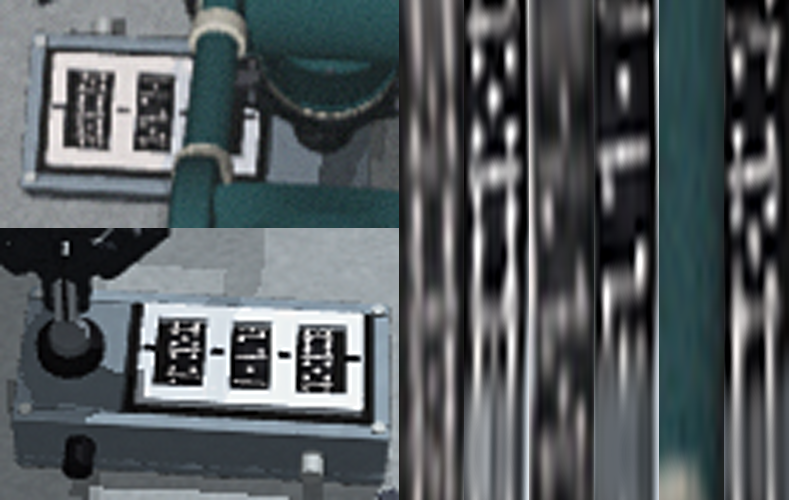

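```bash
python3 - <<'E'
from h import *
import pickle
from scipy.signal import find_peaks
sets={'top0':pickle.load(open('top0.pkl','rb')),'topN':cam('top'),'sc0':pickle.load(open('scene0.pkl','rb')),'scN':cam('scene')}
th=np.linspace(1.1,-1.1,300)
for k,c in sets.items():
    for nm,y in(('L',.04),('M',0),('R',-.04)):
        g=unwrap(c,y).mean(2)
        for q,sl in(('ctr',slice(58,72)),('all',slice(20,110))):
            p=g[:,sl].mean(1); i=find_peaks(p,prominence=6)[0]
            print(k,nm,q,[(round(th[j]/.6283,2),int(p[j])) for j in i])
E
```

```text
top0 L ctr [(np.float64(0.97), 81), (np.float64(0.49), 97), (np.float64(-0.56), 94), (np.float64(-1.06), 91), (np.float64(-1.54), 85)]
top0 L all [(np.float64(1.24), 81), (np.float64(0.47), 105), (np.float64(0.2), 92), (np.float64(-0.54), 110), (np.float64(-1.55), 120)]
top0 M ctr [(np.float64(0.44), 116), (np.float64(-0.03), 131), (np.float64(-0.58), 100), (np.float64(-1.59), 114)]
top0 M all [(np.float64(0.42), 104), (np.float64(0.01), 71), (np.float64(-0.26), 73), (np.float64(-0.66), 101), (np.float64(-1.59), 118)]
top0 R ctr [(np.float64(0.98), 56), (np.float64(0.57), 122), (np.float64(-0.17), 162), (np.float64(-0.8), 152)]
top0 R all [(np.float64(0.59), 121), (np.float64(0.12), 97), (np.float64(-0.19), 128), (np.float64(-0.84), 123)]
topN L ctr [(np.float64(1.07), 120), (np.float64(0.65), 100), (np.float64(-0.42), 142), (np.float64(-0.94), 105), (np.float64(-1.53), 109)]
topN L all [(np.float64(0.71), 111), (np.float64(0.11), 103), (np.float64(-0.4), 125), (np.float64(-1.48), 109)]
topN M ctr [(np.float64(1.02), 102), (np.float64(0.61), 89), (np.float64(-0.45), 150), (np.float64
[... 1325 characters left out ...]
), 174), (np.float64(0.11), 104), (np.float64(-0.47), 148), (np.float64(-1.09), 126)]
scN M ctr [(np.float64(1.62), 132), (np.float64(1.18), 199), (np.float64(0.69), 198), (np.float64(0.42), 33), (np.float64(-0.25), 116), (np.float64(-0.78), 149)]
scN M all [(np.float64(1.63), 106), (np.float64(1.18), 72), (np.float64(0.67), 171), (np.float64(0.4), 60), (np.float64(-0.25), 128), (np.float64(-0.78), 103)]
scN R ctr [(np.float64(1.49), 117), (np.float64(1.0), 21), (np.float64(0.54), 186), (np.float64(0.05), 170), (np.float64(-0.45), 98), (np.float64(-1.52), 92)]
scN R all [(np.float64(1.48), 94), (np.float64(0.8), 98), (np.float64(0.54), 165), (np.float64(0.26), 100), (np.float64(-0.46), 142)]
```

All three wheels read 6-2-5: the left shows 6 with 5 above and 7 below. The digit centres are within about 0.15 step of the crown, which the rim run-out explains. Now the key.

>>> jog_arm --deltas '[0.002,0,0.006,0,0,0,-1,0.002,0,0.012,0,0,0,-1,0.002,0,0.016,0,0,0,-1,0.002,0,0.019,0,0,0,-1,0.002,0,0.02,0,0,0,-1]'

```text
time: 15.45
tool_pos: [0.5673, -0.001, 0.0856]
tcp_rot: [-3.14, 0.052, 0.002]
wrist_force: [-1.8, 2.5, 2.7]
width: -0.002
grip_force: 1.7
```

>>> jog_arm --deltas '[0,0,0.001,0,0,0,-1,0,0,0.002,0,0,0,-1,0,0,0.003,0,0,0,-1]'

```text
time: 15.75
tool_pos: [0.5676, -0.0013, 0.0832]
tcp_rot: [-3.141, 0.052, 0.0]
wrist_force: [-2.6, 1.9, 4.4]
width: 0.003
grip_force: 2.3
```

>>> jog_arm --deltas '[0,0,0.001,0,0,0,-1,0,0,0.002,0,0,0,-1,0,0,0.003,0,0,0,-1,0,0,0.003,0,0,0,-1]'

```text
time: 16.15
tool_pos: [0.5677, -0.0013, 0.0828]
tcp_rot: [-3.141, 0.052, 0.001]
wrist_force: [-9.7, 2.7, 19.6]
width: -0.001
grip_force: 10.1
```

>>> jog_arm --deltas '[0,0,-0.006,0,0,0,-1,0,0,-0.012,0,0,0,-1,0,0,-0.03,0,0,0,-1,0,0.04,-0.06,0,0,0,-1,0,0.09,-0.09,0,0,0,-1,0,0.13,-0.1,0,0,0,-1,0,0.16,-0.1,0,0,0,-1,0,0.16,-0.1,0,0,0,-1]'

```text
time: 16.95
tool_pos: [0.5629, -0.1658, 0.1808]
tcp_rot: [3.138, -0.058, 0.004]
wrist_force: [0.3, 1.3, -0.3]
width: 0.004
grip_force: 0.0
```

```bash
python3 - <<'E'
from h import *
import pickle
s=cam('scene');t=cam('top')
b=cv2.resize(s['color'][205:284,280:396],(399,272),interpolation=cv2.INTER_CUBIC)
a=cv2.resize(t['color'][200:265,232:346],(399,228),interpolation=cv2.INTER_CUBIC)
w=np.hstack([cv2.resize(unwrap(c,y),(65,500)) for y in(.04,0,-.04) for c in(t,s)])
cv2.imwrite('pics/c4.png',np.hstack([np.vstack([a,b]),w]))
st=readout.read_state();print(st['tool_pos'],st['wrist_force'],st['time'])
E
```

```text
[ 0.56213585 -0.16221825  0.17950951] [ 0.94614167 -0.10281252 -0.27146914] 17.05
```

View pics/c4.png

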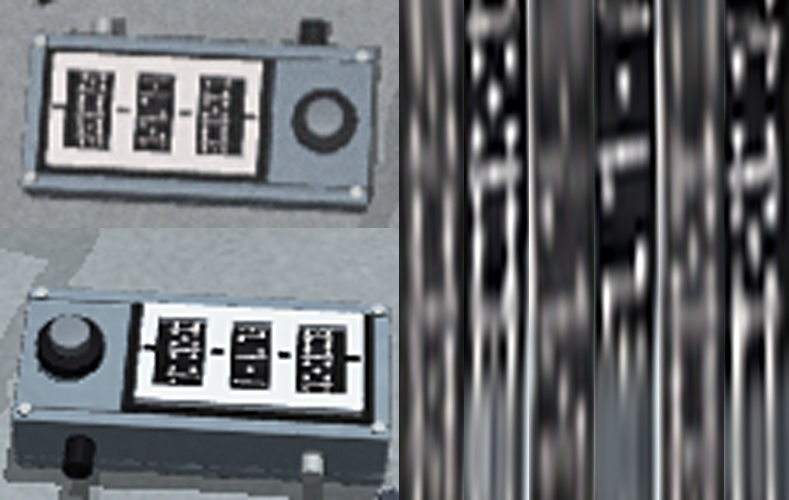

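The wheels still read 6-2-5, the key is up again, and the arm is clear. Handing in.

```bash
python3 -c "
from h import *
print(finish_job())"
```

```text
the job is handed in; nothing more can be done
None
```

I rolled the wheels to 6-2-5, pressed the load key fully down and let it come up again, and handed the job in at about 17 s; the last pictures show the code still set, the key up and the arm clear, but no verdict came back.

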